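# Tip a weighed portion of potatoes from the weighing pan into the tub

## Task

The potatoes in the open-fronted weighing pan have been weighed: lift the pan off its scale, tip all three potatoes out over its open spout into the big empty tub, keeping the spout low over the tub so that they are not bruised, and set the empty pan back on its scale, level and square on the platform, for the next portion. Leave the tub standing on the worktop and do not knock over the shakers.

Things in the scene. Friction and masses are not known exactly. Their poses are not given: they have to be found in the camera images.
- pan_grip (a point): Centre of the black grip on the fixed steel bow of the stainless weighing pan; axes as the pan: x from its back lip to its open spout, y left, z up. Grip bar: 90 mm along y, 16 along x, 26 tall; the bow's legs are at y = +-85 mm. Pan: 0.22 kg, 213 long, 180 wide, 121 mm tall. Below this point: foot rails 108, pan floor 97, tops of the potatoes about 50 mm.
- pan_spout (a point): Middle of the pan's one open edge (spout), 106 mm wide, 160 mm along the pan's +x from the grip and 88 mm below it. The other three sides have lips about 50 mm high, falling towards the spout; the floor ramps up 10 degrees over the last 50 mm, so that the potatoes stay in while the pan is level. Axes as the pan.
- pan_foot (a point): Middle of the underside of the pan's two rubber foot rails (110 x 10 mm, along x, at y = +-50 mm): 55 mm along the pan's +x from the grip and 108 mm below it. Axes as the pan.
- scale_platform_centre (a point): Centre of the flat top of the scale's steel platform (148 mm along x, 185 along y), 48 mm above the worktop, where the pan stands. Scale: fixed, 236 x 212 x 52 mm, keypad on the -x side and 4 mm higher; x points away from the keypad, z up. It is the scale near the robot, left or right of its middle; a like scale farther back carries a meal box and is not used.
- tub_mouth (a point): Centre of the open top of the big empty milky tub, at rim height, 100 mm above the worktop. Loose, 0.24 kg, 335 mm long (along x here), 200 wide (y) over the rim; inside about 290 x 160 mm, floor 8 mm above the worktop; z up. It stands on the other side of the robot's middle from the scale, its length roughly left to right.
- potato_1: Largest potato, 72 x 54 x 46 mm, 105 g, brown, lying in the pan; origin at its centre. It rolls or slides once the pan is tilted well (40 degrees is ample).
- potato_2: Second potato, 68 x 52 x 45 mm, 95 g, lying beside the first; origin at its centre.
- potato_3: Smallest potato, 62 x 50 x 44 mm, 86 g, lying nearest the spout; origin at its centre.
- shaker_pepper: Bystander: brown shaker, 54 mm across, 101 mm tall, behind the middle of the worktop; origin at its underside, z up.
- shaker_salt: Bystander: white shaker, 54 mm across, 86 mm tall, beside the brown one; origin at its underside, z up.

How it is judged (in metres and radians):
On the way:
1. all three potatoes have been tipped into the tub: they are below its rim while the pan is still tilted, spout down, over the tub (x of potato_1 in the frame of tub_mouth between -0.155 and 0.155 m and y of potato_1 in the frame of tub_mouth between -0.09 and 0.09 m and z of potato_1 in the frame of tub_mouth between -0.1 and 0 m and x of potato_2 in the frame of tub_mouth between -0.155 and 0.155 m and y of potato_2 in the frame of tub_mouth between -0.09 and 0.09 m and z of potato_2 in the frame of tub_mouth between -0.1 and 0 m and x of potato_3 in the frame of tub_mouth between -0.155 and 0.155 m and y of potato_3 in the frame of tub_mouth between -0.09 and 0.09 m and z of potato_3 in the frame of tub_mouth between -0.1 and 0 m and angle between pan_foot's own z axis and vertical above 0.2 rad and horizontal distance between pan_spout and tub_mouth below 0.2 m), for 0.05 s.
At the end, for the whole second after the job is handed in: All three potatoes lie at rest inside the tub, below its rim; the tub stands level (3 degrees) on the worktop; the pan stands level (3 degrees) on the scale, its foot centre within 30 mm of the platform's centre, its length within 20 degrees of the scale's x, either way round (x of potato_1 in the frame of tub_mouth between -0.155 and 0.155 m and y of potato_1 in the frame of tub_mouth between -0.09 and 0.09 m and z of potato_1 in the frame of tub_mouth between -0.1 and 0 m and x of potato_2 in the frame of tub_mouth between -0.155 and 0.155 m and y of potato_2 in the frame of tub_mouth between -0.09 and 0.09 m and z of potato_2 in the frame of tub_mouth between -0.1 and 0 m and x of potato_3 in the frame of tub_mouth between -0.155 and 0.155 m and y of potato_3 in the frame of tub_mouth between -0.09 and 0.09 m and z of potato_3 in the frame of tub_mouth between -0.1 and 0 m and linear speed of each of potato_1, potato_2, potato_3 below 0.03 m/s and angle between tub_mouth's own z axis and vertical below 0.06 rad and height (world z) of tub_mouth between 0.092 and 0.112 m and horizontal distance between pan_foot and scale_platform_centre below 0.03 m and height (world z) of pan_foot between 0.043 and 0.055 m and angle between pan_foot's own z axis and vertical below 0.05 rad and angle between the x axis of pan_foot and the x axis of scale_platform_centre, either way round below 0.35 rad); the robot touches nothing.
It fails at once if a potato is thrown or dropped from a height (falls faster than 2.2 m/s, a drop of 25 cm) (linear speed of any of potato_1, potato_2, potato_3 above 2.2 m/s).
It fails at once if a shaker is knocked over (angle between any of shaker_pepper, shaker_salt's own z axis and vertical above 0.5 rad).
It also fails if it takes over 61 s, if anything falls off the work surface, if the arm or the gripper's body presses on something with over 40 N, if the wrist force passes 120 N, or if a joint passes its speed limit or range.

## Robot

A 6-joint arm with a two-finger parallel gripper is mounted at the origin on a cart in front of the work surface, level with it; the furniture and walls round the work are solid. World frame = base frame: x ahead of the robot, y to its left, z up, the work surface at z = 0. Lengths are in mm, angles in rad, forces in N, time in s.
With the tool pointing down it reaches from about 275 to 1000 mm from the base axis. Payload 8.4 kg.
Tool frame: the origin (TCP) lies at the very end of the fingers, on their centre line; the grasp point (between the pads) lies 19 mm behind it; z points along the fingers, x is the direction in which the jaws open and shut, and the axes are right-handed (so a half turn about z gives the same grasp; the last joint's range is limited). The gripper opens to 85 mm and grips with 20 to 120 N. Pads are 22 mm wide; open, the fingers measure 114 mm over their backs; the gripper's body (76 mm by 85 mm) begins 54 mm behind the grasp point. The pads swing forward as they close: fully open they stand 13 mm farther back than shut.
Start: joints at [-1.345, 0.353, 1.633, -0, 1.155, -0.002], TCP at [141.145, -608.856, 231.281] pointing down, gripper open.
Joint ranges: [-2.63, 2.63], [-0.92, 2.1], [0.06, 2.66], [-1.3, 4.44], [0, 2.69], [-3.02, 3.02]. Speed limits (rad/s): [2.22, 2.22, 2.79, 3.14, 3.14, 3.14].

## Interface

Orientations are given as [roll, pitch, yaw] about the fixed x, y, z axes, in that order (R = Rz(yaw) Ry(pitch) Rx(roll)).
In Python, from rig import r gives the robot as it stands.
- The arm moves only by the tool arm_command, never from a script. Its argument "targets" is a list of rows, each a list of 6 numbers: the shift along the tool's x, y, z in m, then the turn, a rotation vector about the tool's x, y, z in rad. A call has 1 to 20 rows; each row shifts and turns the commanded pose from where the row before left it, along the tool's axes as they then stand; what a row does not reach is not made up. A row lasts 1/12 s, in which the tool goes at most 41.7 mm and 7.16 degrees, less where a joint would pass 70% of its speed; a pose out of reach is approached as far as the arm can. A call is refused whole if a number of a shift passes 0.0417 or a number of a turn 0.125, either way. A call with a gripper value outside its range is refused whole. "fingers" is the finger opening in m, from 0 to 0.0854, set as the call begins (left out, the last holds). The fingers move at their own pace and stop on an object; "squeeze" is the grip in N (left out, the last holds). Time passes only in rows, so rows that do not move let the fingers close. It gives the time, the measured TCP pose, the force and the opening at its end, in the units of the state.
- r.sense(): the state, without advancing time (a new reading comes with each control period).
- r.grab_frame(name): name is "scene" or "top" or "wrist"; returns a dict with "image" (384x512x3 uint8, blue, green, red), "fx", "fy", "cx", "cy" (pixels), "k1" (the pictures are not rectified: a ray, as slopes to the right and down, at radius r is drawn at 1 + k1 r^2 times it, then the intrinsics apply), "xyz" and "orientation" of the camera in the world. Camera axes: x right, y down, z forward; pixel columns grow to the right and rows downward; lengths in mm; the calibration is good to about 2 mm. A picture is of the moment at which its call begins. There is no depth.
- r.sign_off(): hands the job in, once; it reports no verdict.
The state is a dict: "clock": time; "qpos": joint angles; "qvel": joint speeds; "joint_efforts": joint torques, N m; "eef_pos": TCP position; "tcp_rot": TCP orientation; "contact_force": force on the tool from outside, world axes, zero at the start; "wrist_torque": the same for the moment, N m; "opening": opening from 0.0 (shut) to 1.0 (fully open).
Only numpy, scipy, OpenCV 4.12 (cv2) and the standard library are available. Lean on these libraries where they do the work, as an engineer would, in place of code of your own. Each camera call takes 0.05 s, during which the arm holds its last target.

## Working session

There is one attempt and no reset: what is moved stays moved. The work goes in short steps, Python scripts to look and compute and a tool call to move; the robot and the scene stay as the last step left them, time stands still between calls to the robot, and variables do not carry over. Pictures are saved under pics/ and viewed, and the job is handed in when it is done.

Besides the shell and the picture viewer there is one more tool, called as name([rows], argument=value, ...), one row to a line, values as JSON. arm_command: Moves the arm, as the interface text tells. Its arguments: {"type":"object","properties":{"targets":{"type":"array"},"fingers":{"type":"number"},"squeeze":{"type":"number"}},"required":["targets"]}

```bash
ls; mkdir -p pics
python3 - <<'E'
from rig import r
import cv2
s=r.sense();print(s)
for n in["scene","top","wrist"]:
    f=r.grab_frame(n);cv2.imwrite(f"pics/{n}0.png",f["image"]);print(n,{k:v for k,v in f.items() if k!="image"})
E
```

```text
pics
{'clock': 0.0, 'qpos': array([-1.34539549e+00,  3.53647177e-01,  1.63414889e+00,  3.69584725e-06,
        1.15518877e+00, -2.35763296e-03]), 'qvel': array([ 0.00040233,  0.00157777, -0.00033801,  0.00093025, -0.00068673,
        0.00041204]), 'joint_efforts': array([ 3.64986110e-03, -6.05236530e+01, -3.42056036e+01,  3.87881232e-05,
        9.39180551e-03, -2.78488656e-06]), 'eef_pos': array([ 141.04093737, -608.38420458,  230.5559711 ]), 'tcp_rot': array([-3.14158599e+00,  1.39217363e-03, -1.34303935e+00]), 'contact_force': array([-0.71207927, -0.3277323 , -0.17693497]), 'wrist_torque': array([-0.0060117 ,  0.02940836,  0.01842567]), 'opening': 0.9996481909051029}
scene {'fx': 364.16197700244203, 'fy': 364.16197700244203, 'cx': 250.9647138435406, 'cy': 196.75949201820407, 'k1': -0.036133316148131076, 'xyz': array([ 82.44311676, 366.67879003, 693.17443404]), 'orientation': array([-2.30748803, -0.0148067 , -2.24927954])}
top {'fx': 422.9833368030884, 'fy': 422.9833368030884, 'cx': 254.33371952989884, 'cy': 189.40328895828495, 'k1': 0.031582297106157196, 'xyz': array([ 430.00879112,  -28.87933473, 1087.52020845]), 'orientation': array([-2.99102199,  0.01634257, -1.56159278])}
wrist {'fx': 309.1317029258389, 'fy': 309.1317029258389, 'cx': 258.56438126779125, 'cy': 194.54147439965317, 'k1': -0.0156488514645361, 'xyz': array([ 209.12587026, -592.46105912,  373.3633965 ]), 'orientation': array([ 2.86381141e+00,  1.82177626e-03, -1.34216454e+00])}
```

View pics/scene0.png

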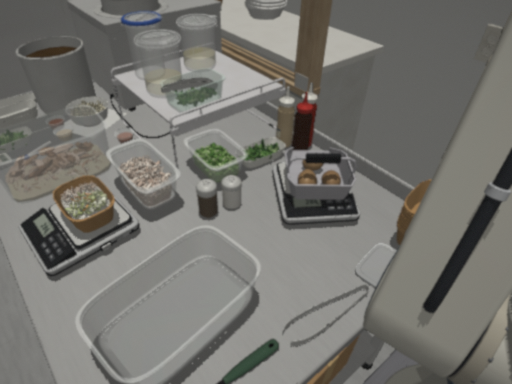

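View pics/top0.png

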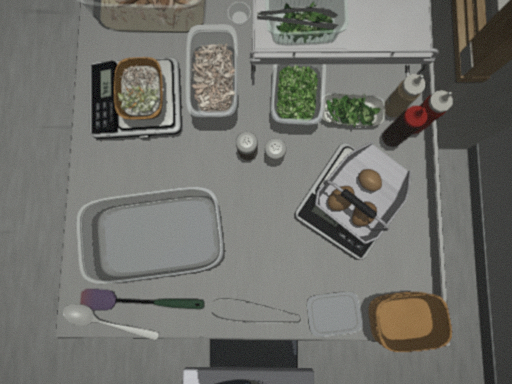

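View pics/wrist0.png

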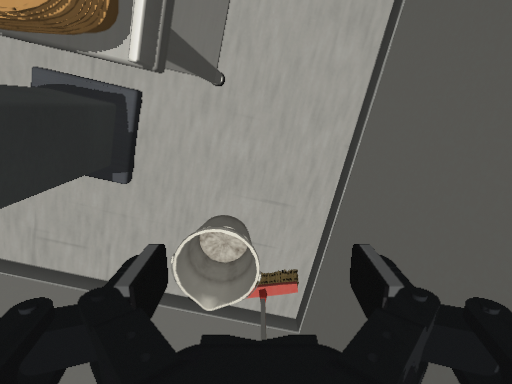

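```bash
cat > h.py <<'E'
import numpy as np, cv2, pickle
from scipy.spatial.transform import Rotation as R
def rot(o): return R.from_euler('xyz',o).as_matrix()
def ray(f,uv):
    u,v=uv; d=np.array([(u-f['cx'])/f['fx'],(v-f['cy'])/f['fy']]); s=d.copy()
    for _ in range(20): s=d/(1+f['k1']*(s@s))
    w=rot(f['orientation'])@np.array([s[0],s[1],1]); return np.array(f['xyz']),w/np.linalg.norm(w)
def plane(f,uv,z):
    o,d=ray(f,uv); return o+d*(z-o[2])/d[2]
def tri(obs):
    A=np.zeros((3,3));b=np.zeros(3)
    L=[ray(f,uv) for f,uv in obs]
    for o,d in L:
        P=np.eye(3)-np.outer(d,d);A+=P;b+=P@o
    x=np.linalg.solve(A,b); return x,[np.linalg.norm((np.eye(3)-np.outer(d,d))@(x-o)) for o,d in L]
def proj(f,p):
    c=rot(f['orientation']).T@(np.asarray(p,float)-f['xyz']);s=c[:2]/c[2];s=s*(1+f['k1']*(s@s))
    return np.array([f['fx']*s[0]+f['cx'],f['fy']*s[1]+f['cy']])
def crop(f,name,x0,y0,w,h,k):
    im=cv2.resize(f['image'][y0:y0+h,x0:x0+w],None,fx=k,fy=k,interpolation=cv2.INTER_CUBIC)
    for i in range(x0-x0%10+10,x0+w,10):
        cv2.line(im,((i-x0)*k,0),((i-x0)*k,4 if i%50 else 14),(0,255,255),1)
        if i%20==0: cv2.putText(im,str(i),((i-x0)*k-10,22),0,.35,(0,255,255),1)
    for i in range(y0-y0%10+10,y0+h,10):
        cv2.line(im,(0,(i-y0)*k),(4,(i-y0)*k),(0,255,255),1)
        if i%20==0: cv2.putText(im,str(i),(6,(i-y0)*k+4),0,.35,(0,255,255),1)
    cv2.imwrite(name,im)
E
python3 - <<'E'
from h import *
from rig import r
F={n:r.grab_frame(n) for n in["scene","top"]}
pickle.dump(F,open('F0.pkl','wb'))
crop(F['top'],'pics/t1.png',280,130,140,140,4)
crop(F['scene'],'pics/s1.png',260,130,110,100,6)
crop(F['top'],'pics/t2.png',60,170,190,120,4)
crop(F['scene'],'pics/s2.png',70,215,200,165,4)
E
```

```text
(no output)
```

View pics/t1.png

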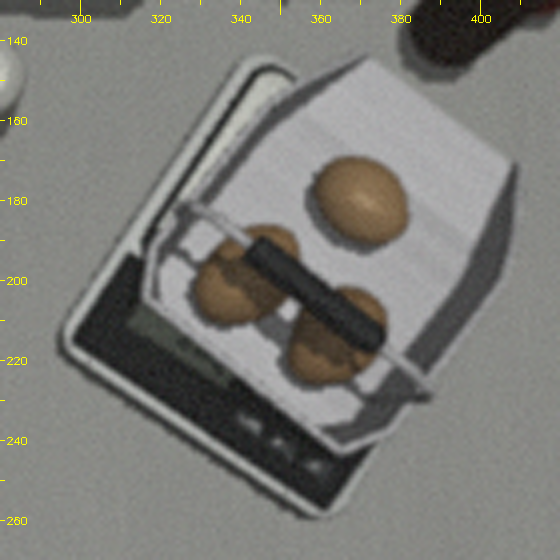

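View pics/s1.png

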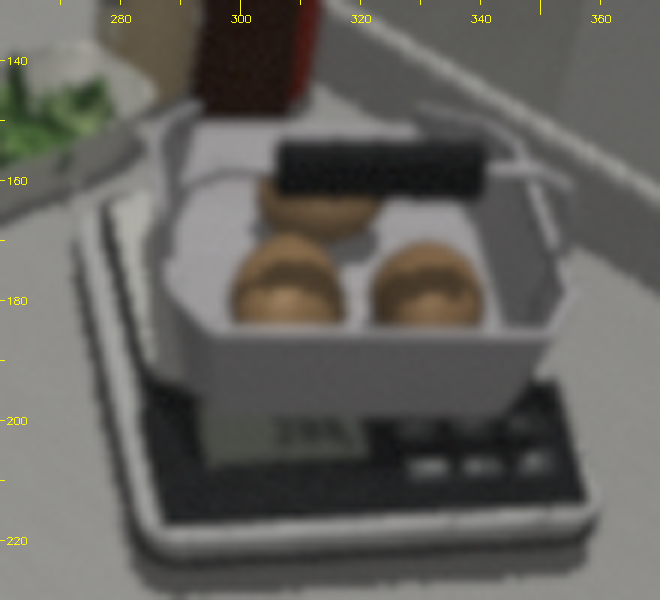

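View pics/t2.png

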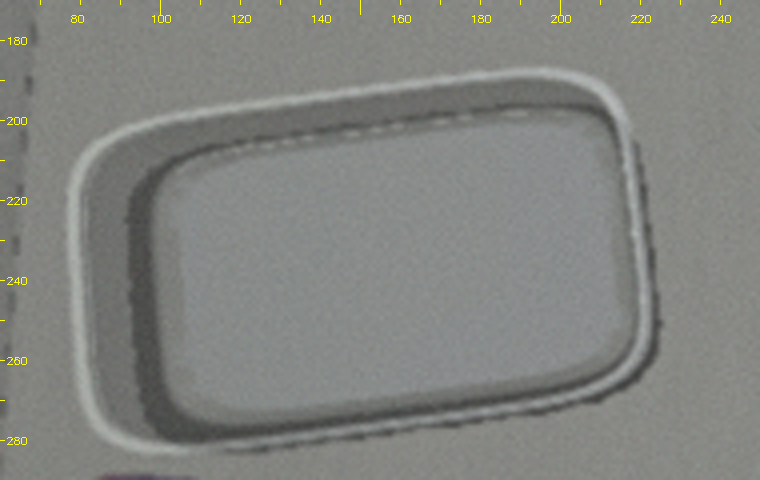

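View pics/s2.png

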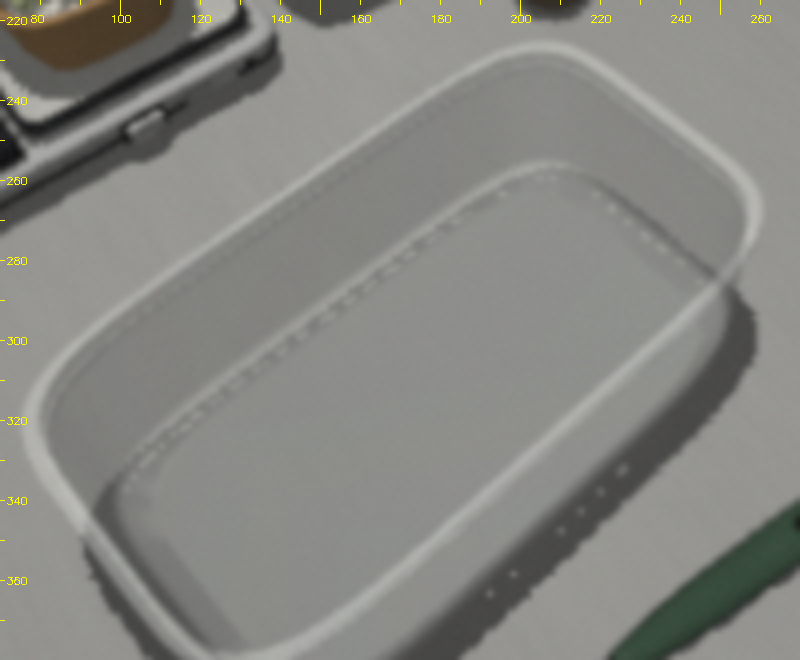

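Run:
```python
from h import *
np.set_printoptions(precision=1,suppress=True)
F=pickle.load(open('F0.pkl','rb'));T,S=F['top'],F['scene']
a=tri([(T,(344.5,191.8)),(S,(306.5,158))]);b=tri([(T,(373.3,214.5)),(S,(340.5,158))])
print(a,b,np.linalg.norm(a[0]-b[0]))
m=(a[0]+b[0])/2;d=a[0]-b[0];yaw=np.arctan2(-d[0],d[1]);print('grip',m,'yaw',yaw)
# spout check
for p in[(371,144),(409,170)]: print('spout',plane(T,p,m[2]-88))
x=np.array([np.cos(yaw),np.sin(yaw)]);print('pred spout',m[:2]+160*x,'foot',m[:2]+55*x)
# scale corners (z~48 rim)
for p in[(342,144),(295,215),(361,259)]: print('scale',plane(T,p,45))
# tub rim line crossings
for n,p in dict(back_l=(100,202),back_r=(190,188),left_t=(79,220),left_b=(81,255),front_l=(120,280),front_r=(195,269),right_t=(217,210),right_b=(222,245)).items(): print(n,plane(T,p,100))
c=[tri([(T,(206,191)),(S,(258,268))])]
print(c)
for n,p in dict(pep=(247,133),salt=(275,142)).items(): print(n,plane(T,p,100))
```

```text
(array([ 567.1, -212.7,  154.5]), [np.float64(0.39506527397968216), np.float64(0.395065273979789)]) (array([ 514.5, -275.5,  157.4]), [np.float64(3.418629728312504), np.float64(3.4186297283126645)]) 81.94882103310422
grip [ 540.8 -244.1  155.9] yaw -0.6974780699335636
spout [ 699.5 -296.8   67.9]
spout [ 634.8 -386.3   67.9]
pred spout [ 663.4 -346.8] foot [ 583.  -279.4]
scale [ 705.3 -230.4   45. ]
scale [ 524.9 -111.3   45. ]
scale [ 419.7 -269.7   45. ]
back_l [547.2 351.9 100. ]
back_r [582. 141. 100.]
left_t [504.6 398.1 100. ]
left_b [423.8 387.5 100. ]
front_l [367.9 294.2 100. ]
front_r [393.8 123.3 100. ]
right_t [530.2  75.8 100. ]
right_b [448.9  62.4 100. ]
[(array([521.1,  69.9,  31. ]), [np.float64(75.3681803427351), np.float64(75.36818034273527)])]
pep [717.    7.6 100. ]
salt [695.1 -59.9 100. ]
```

```bash
cat >> h.py <<'E'
def to_tool(s,p):
    "delta in tool frame (m) from TCP to world p(mm)"
    return rot(s['tcp_rot']).T@(np.asarray(p,float)-s['eef_pos'])/1000
E
python3 - <<'E'
from h import *
from rig import r
s=r.sense();d=to_tool(s,(530,-235,300));print(d,d/16,np.linalg.norm(d))
E
```

```text
[-0.27621824 -0.46325493 -0.06888332] [-0.01726364 -0.02895343 -0.00430521] 0.5437339041028921
```

arm_command([
  [-0.0173,-0.029,-0.0043,0,0,-0.043],
  [-0.0185,-0.0283,-0.0043,0,0,-0.043],
  [-0.0197,-0.0275,-0.0043,0,0,-0.043],
  [-0.0208,-0.0266,-0.0043,0,0,-0.043],
  [-0.0219,-0.0257,-0.0043,0,0,-0.043],
  [-0.023,-0.0247,-0.0043,0,0,-0.043],
  [-0.0241,-0.0237,-0.0043,0,0,-0.043],
  [-0.0251,-0.0226,-0.0043,0,0,-0.043],
  [-0.0261,-0.0215,-0.0043,0,0,-0.043],
  [-0.027,-0.0204,-0.0043,0,0,-0.043],
  [-0.0278,-0.0192,-0.0043,0,0,-0.043],
  [-0.0286,-0.0179,-0.0043,0,0,-0.043],
  [-0.0294,-0.0167,-0.0043,0,0,-0.043],
  [-0.0301,-0.0154,-0.0043,0,0,-0.043],
  [-0.0307,-0.0141,-0.0043,0,0,-0.043],
  [-0.0313,-0.0127,-0.0043,0,0,-0.043],
  [0,0,0,0,0,0],
  [0,0,0,0,0,0],
], fingers=0.0854, squeeze=100)

```text
clock: 1.75
eef_pos: [221.0, -115.6, 300.5]
tcp_rot: [-3.141, -0.003, -0.652]
contact_force: [0.8, -0.9, 0.2]
opening: 0.994
```

Run:
```python
from h import *
from rig import r
np.set_printoptions(precision=3,suppress=True)
f=r.grab_frame('wrist');s=r.sense();print(s['eef_pos'],s['tcp_rot'],s['qpos'],s['clock'])
pickle.dump((f,s),open('W1.pkl','wb'))
cv2.imwrite('pics/w1.png',f['image'])
```

```text
[ 221.456 -116.381  300.441] [-3.141 -0.002 -0.654] [-0.49  -0.39   2.205 -0.     1.324  0.164] 1.8
```

View pics/w1.png

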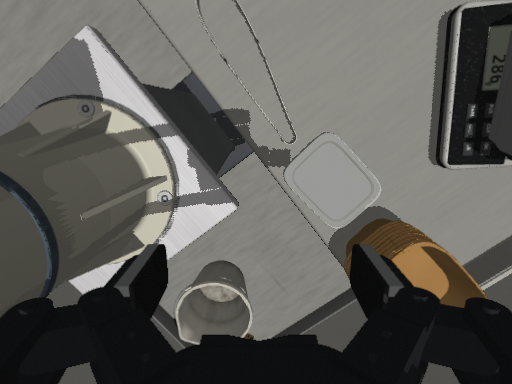

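Run:
```python
from h import *
from rig import r
s=r.sense();d=to_tool(s,(530,-235,300));print(d,d/10,np.linalg.norm(d))
```

```text
[ 0.31705976 -0.09349706  0.00115039] [ 0.03170598 -0.00934971  0.00011504] 0.33056000229848037
```

arm_command([
  [0.0317,-0.0093,0,0,0,0],
  [0.0317,-0.0093,0,0,0,0],
  [0.0317,-0.0093,0,0,0,0],
  [0.0317,-0.0093,0,0,0,0],
  [0.0317,-0.0093,0,0,0,0],
  [0.0317,-0.0093,0,0,0,0],
  [0.0317,-0.0093,0,0,0,0],
  [0.0317,-0.0093,0,0,0,0],
  [0.0317,-0.0093,0,0,0,0],
  [0.0317,-0.0093,0,0,0,0],
  [0,0,0,0,0,0],
  [0,0,0,0,0,0],
  [0,0,0,0,0,0],
])

```text
clock: 2.88
eef_pos: [528.7, -236.5, 298.7]
tcp_rot: [3.141, 0.002, -0.656]
contact_force: [-0.3, -0.0, -0.0]
opening: 1.001
```

Run:
```python
from h import *
from rig import r
np.set_printoptions(precision=3,suppress=True)
f=r.grab_frame('wrist');s=r.sense();print(s['eef_pos'],s['tcp_rot'],s['qpos'],s['clock'])
pickle.dump((f,s),open('W2.pkl','wb'))
crop(f,'pics/w2.png',100,0,390,290,2)
```

```text
[ 528.372 -236.183  299.175] [ 3.141  0.002 -0.656] [-0.423  0.224  1.656 -0.     1.264  0.233] 2.9333
```

View pics/w2.png

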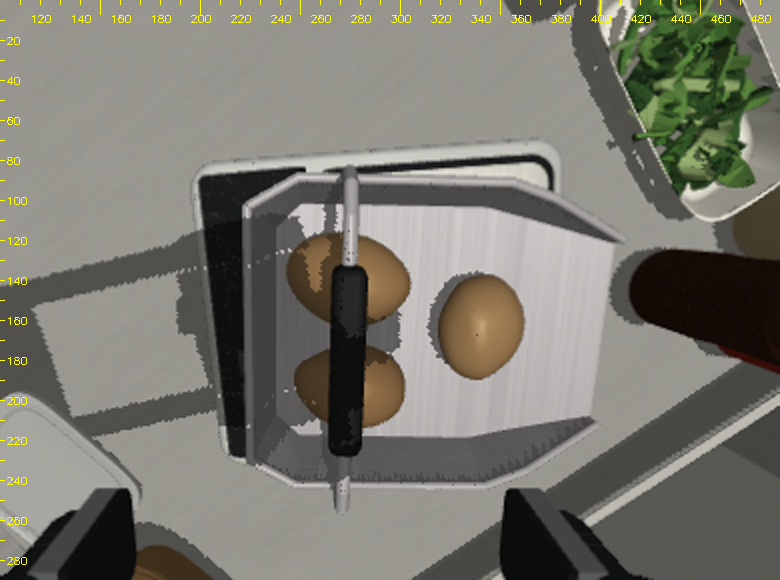

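Run:
```python
from h import *
np.set_printoptions(precision=2,suppress=True)
F=pickle.load(open('F0.pkl','rb'));T,S=F['top'],F['scene'];W,s=pickle.load(open('W2.pkl','rb'))
a=tri([(T,(344.5,191.8)),(S,(306.5,158)),(W,(274.5,134))]);b=tri([(T,(373.3,214.5)),(S,(340.5,158)),(W,(272.3,226))])
print(a,b,np.linalg.norm(a[0]-b[0]))
m=(a[0]+b[0])/2;d=a[0]-b[0];print('grip',m,'yaw',np.arctan2(-d[0],d[1]))
z=m[2]
A=plane(W,(274.5,134),z);B=plane(W,(272.3,226),z);d=A-B;print(A,B,np.linalg.norm(d),(A+B)/2,'yaw',np.arctan2(-d[0],d[1]))
# back lip z = grip-97+50
A=plane(W,(223.5,103),z-47);B=plane(W,(225,232),z-47);d=A-B;print('lip',(A+B)/2,np.linalg.norm(d),'yaw',np.arctan2(-d[0],d[1]))
A=plane(W,(412,121),z-88);B=plane(W,(397,209),z-88);d=A-B;print('spout edge',(A+B)/2,np.linalg.norm(d),'yaw',np.arctan2(-d[0],d[1]))
A=plane(W,(199,81),50);B=plane(W,(372,70),50);d=B-A;print('scale side',A,B,'yaw',np.arctan2(d[1],d[0]))
C=plane(W,(217,228),50);d=A-C;print('keypad edge',C,np.linalg.norm(d),np.arctan2(-d[0],d[1]))
```

```text
(array([ 566.93, -210.84,  155.72]), [np.float64(1.3505351613299645), np.float64(1.4484880904136583), np.float64(2.3678989598604008)]) (array([ 514.01, -276.33,  157.93]), [np.float64(4.411483772950599), np.float64(2.5411078411205104), np.float64(2.2162668529052976)]) 84.23117919950882
grip [ 540.47 -243.59  156.83] yaw -0.6795512763038098
[ 567.84 -208.53  156.83] [ 512.65 -278.82  156.83] 89.36425534125853 [ 540.25 -243.67  156.83] yaw -0.6655793949371811
lip [ 499.71 -211.71  109.83] 143.15004024350935 yaw -0.6741168369837149
spout edge [ 669.17 -345.24   68.83] 109.25179074428658 yaw -0.6961582930449679
scale side [ 532.26 -113.73   50.  ] [ 702.84 -229.14   50.  ] yaw -0.5948196814493268
keypad edge [ 429.04 -272.07   50.  ] 189.012587816179 -0.5776543615226557
```

Run:
```python
from h import *
from rig import r
s=r.sense();d=to_tool(s,(540.3,-243.6,138));print(d,d/8, s['tcp_rot'])
F=pickle.load(open('F0.pkl','rb'));p=plane(F['top'],(315,190),48);print(p,p[0]*.834-p[1]*.552)
```

```text
[ 0.01425824 -0.00147781  0.16114967] [ 0.00178228 -0.00018473  0.02014371] [ 3.14109762e+00  1.74737291e-03 -6.56012829e-01]
[ 587.09720754 -160.80240528   48.        ] 578.4019988065124
```

arm_command([
  [0.007,-0.0007,0,0,0,0.014],
  [0.007,-0.0007,0,0,0,0],
  [0,0,0.022,0,0,0],
  [0,0,0.022,0,0,0],
  [0,0,0.022,0,0,0],
  [0,0,0.022,0,0,0],
  [0,0,0.022,0,0,0],
  [0,0,0.022,0,0,0],
  [0,0,0.015,0,0,0],
  [0,0,0.012,0,0,0],
  [0,0,0.002,0,0,0],
  [0,0,0,0,0,0],
])

```text
clock: 3.93
eef_pos: [541.1, -243.3, 138.8]
tcp_rot: [3.141, 0.001, -0.669]
contact_force: [0.4, 0.1, -0.7]
opening: 1.001
```

Run:
```python
from h import *
from rig import r
np.set_printoptions(precision=3,suppress=True)
f=r.grab_frame('wrist');s=r.sense();print(s['eef_pos'],s['tcp_rot'],s['qpos'],s['clock'])
cv2.imwrite('pics/w3.png',f['image'])
S=r.grab_frame('scene');crop(S,'pics/s3.png',240,90,130,130,5)
```

```text
[ 541.584 -243.553  139.648] [-3.141 -0.001 -0.669] [-0.425  0.406  1.782 -0.     0.953  0.244] 3.9833
```

View pics/w3.png

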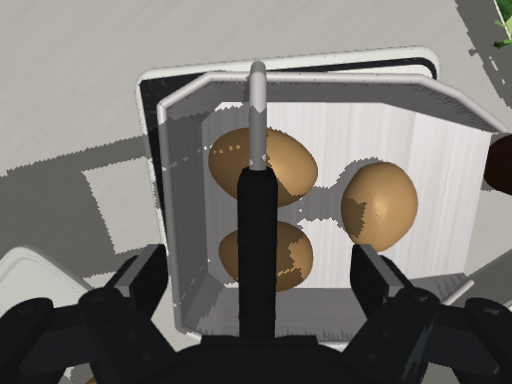

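View pics/s3.png

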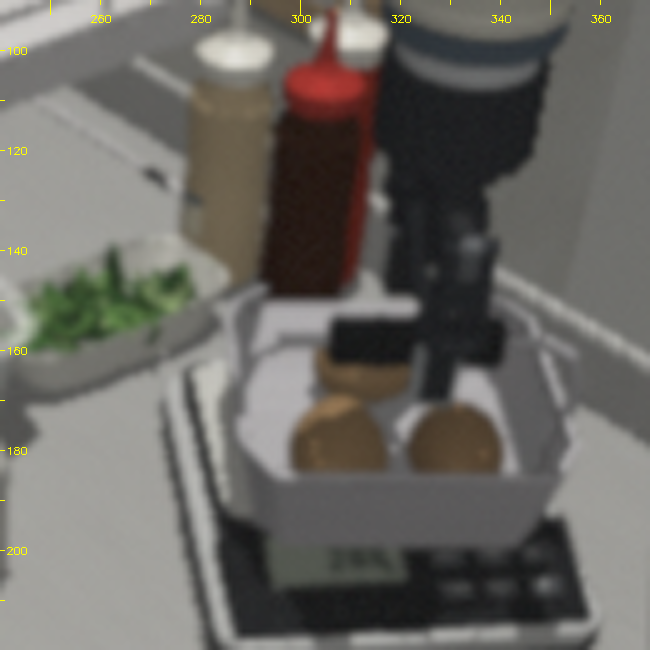

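arm_command([
  [0,0,0,0,0,0],
  [0,0,0,0,0,0],
  [0,0,0,0,0,0],
  [0,0,0,0,0,0],
  [0,0,0,0,0,0],
  [0,0,0,0,0,0],
  [0,0,0,0,0,0],
  [0,0,0,0,0,0],
  [0,0,0,0,0,0],
  [0,0,0,0,0,0],
  [0,0,-0.003,0,0,0],
  [0,0,-0.004,0,0,0],
  [0,0,-0.005,0,0,0],
  [0,0,-0.008,0,0,0],
  [0,0,0,0,0,0],
], fingers=0, squeeze=100)

```text
clock: 5.28
eef_pos: [541.9, -243.7, 160.6]
tcp_rot: [-3.141, -0.002, -0.669]
contact_force: [1.0, -0.8, -4.6]
opening: 0.171
```

Run:
```python
from h import *
from rig import r
np.set_printoptions(precision=3,suppress=True)
f=r.grab_frame('wrist');s=r.sense();print(s['eef_pos'],s['tcp_rot'],s['contact_force'],s['wrist_torque'],s['opening'])
S=r.grab_frame('scene');im=np.hstack([f['image'],S['image']]);cv2.imwrite('pics/w4.png',cv2.resize(im,(800,300)))
```

```text
[ 541.762 -243.566  160.089] [-3.141 -0.002 -0.669] [-0.308 -0.176 -5.367] [ 0.115  0.087 -0.003] 0.17276786757272103
```

View pics/w4.png

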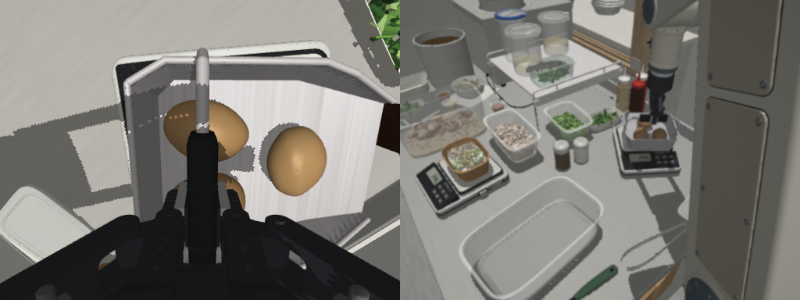

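```bash
cat >> h.py <<'E'
def plan(s,pts,yaw1,n,chunk=20):
    "pure translate+yaw, smoothstep; prints rows"
    p0=s['eef_pos'];y0=s['tcp_rot'][2];P=np.array([p0]+list(pts),float)
    from scipy.interpolate import interp1d
    L=np.r_[0,np.cumsum(np.linalg.norm(np.diff(P,axis=0),axis=1))]
    f=interp1d(L/L[-1],P,axis=0)
    t=np.arange(n+1)/n;t=np.clip(t*t*(3-2*t),0,1);Q=f(t);Y=y0+(yaw1-y0)*t
    rows=[]
    for i in range(n):
        Rm=R.from_euler('xyz',[np.pi,0,Y[i]]).as_matrix()
        d=Rm.T@(Q[i+1]-Q[i])/1000
        rows.append([round(float(v)+0.,4) for v in d]+[0,0,round(float(-(Y[i+1]-Y[i])),4)])
    for i in range(0,n,chunk): print(rows[i:i+chunk]);print()
E
python3 - <<'E'
from h import *
from rig import r
s=r.sense();plan(s,[(530,-235,245),(296,145,240)],0.45,40)
E
```

```text
[[-0.0002, 0.0, -0.001, 0, 0, -0.0021], [-0.0005, 0.0, -0.0028, 0, 0, -0.006], [-0.0008, 0.0, -0.0046, 0, 0, -0.0098], [-0.001, 0.0, -0.0063, 0, 0, -0.0134], [-0.0013, 0.0, -0.0079, 0, 0, -0.0167], [-0.0016, -0.0, -0.0093, 0, 0, -0.0199], [-0.0018, -0.0001, -0.0107, 0, 0, -0.0228], [-0.002, -0.0001, -0.012, 0, 0, -0.0256], [-0.0022, -0.0002, -0.0132, 0, 0, -0.0281], [-0.0024, -0.0003, -0.0143, 0, 0, -0.0304], [-0.0111, -0.0062, -0.0031, 0, 0, -0.0325], [-0.0139, -0.0087, 0.0002, 0, 0, -0.0344], [-0.0143, -0.0096, 0.0002, 0, 0, -0.0361], [-0.0145, -0.0105, 0.0002, 0, 0, -0.0375], [-0.0145, -0.0114, 0.0002, 0, 0, -0.0388], [-0.0145, -0.0123, 0.0002, 0, 0, -0.0398], [-0.0143, -0.0131, 0.0002, 0, 0, -0.0407], [-0.0139, -0.0139, 0.0002, 0, 0, -0.0413], [-0.0135, -0.0146, 0.0002, 0, 0, -0.0417], [-0.0129, -0.0152, 0.0002, 0, 0, -0.0419]]

[[-0.0123, -0.0158, 0.0002, 0, 0, -0.0419], [-0.0115, -0.0162, 0.0002, 0, 0, -0.0417], [-0.0107, -0.0165, 0.0002, 0, 0, -0.0413], [-0.0099, -0.0166, 0.0002, 0, 0, -0.0407], [-0.009, -0.0167, 0.0002, 0, 0, -0.0398], [-0.0081, -0.0166, 0.0002, 0, 0, -0.0388], [-0.0072, -0.0163, 0.0002, 0, 0, -0.0375], [-0.0064, -0.0159, 0.0002, 0, 0, -0.0361], [-0.0055, -0.0154, 0.0002, 0, 0, -0.0344], [-0.0047, -0.0147, 0.0002, 0, 0, -0.0325], [-0.004, -0.0139, 0.0002, 0, 0, -0.0304], [-0.0033, -0.013, 0.0001, 0, 0, -0.0281], [-0.0026, -0.0119, 0.0001, 0, 0, -0.0256], [-0.0021, -0.0107, 0.0001, 0, 0, -0.0228], [-0.0016, -0.0093, 0.0001, 0, 0, -0.0199], [-0.0012, -0.0079, 0.0001, 0, 0, -0.0167], [-0.0008, -0.0063, 0.0001, 0, 0, -0.0134], [-0.0006, -0.0046, 0.0001, 0, 0, -0.0098], [-0.0003, -0.0029, 0.0, 0, 0, -0.006], [-0.0001, -0.001, 0.0, 0, 0, -0.0021]]
```

arm_command([
  [0,0,-0.003,0,0,0],
  [0,0,-0.006,0,0,0],
  [0,0,-0.009,0,0,0],
  [0,0,-0.012,0,0,0],
  [0,0,-0.013,0,0,0],
  [0,0,-0.013,0,0,0],
  [0,0,-0.012,0,0,0],
  [0,0,-0.009,0,0,0],
  [0,0,-0.006,0,0,0],
  [0,0,-0.003,0,0,0],
  [0,0,0,0,0,0],
])

```text
clock: 6.3
eef_pos: [541.4, -243.4, 245.8]
tcp_rot: [-3.141, -0.001, -0.669]
contact_force: [0.6, -0.5, -4.5]
opening: 0.173
```

Run:
```python
from h import *
from rig import r
s=r.sense();print(s['eef_pos'],s['tcp_rot'],s['wrist_torque'],s['opening']);plan(s,[(296,145,240)],0.45,40)
T=r.grab_frame('top');crop(T,'pics/t5.png',270,110,180,150,4)
```

```text
[ 541.36063355 -243.39481689  245.77666712] [-3.14137074e+00 -9.10345614e-04 -6.69026570e-01] [ 0.08855613  0.0792928  -0.03482224] 0.17263929614424883
[[-0.0008, -0.0003, 0.0, 0, 0, -0.0021], [-0.0023, -0.0008, 0.0, 0, 0, -0.006], [-0.0038, -0.0014, 0.0001, 0, 0, -0.0098], [-0.0052, -0.0019, 0.0001, 0, 0, -0.0134], [-0.0064, -0.0025, 0.0001, 0, 0, -0.0168], [-0.0076, -0.0031, 0.0001, 0, 0, -0.0199], [-0.0086, -0.0037, 0.0001, 0, 0, -0.0228], [-0.0095, -0.0044, 0.0001, 0, 0, -0.0256], [-0.0104, -0.0051, 0.0001, 0, 0, -0.0281], [-0.011, -0.0058, 0.0002, 0, 0, -0.0304], [-0.0116, -0.0065, 0.0002, 0, 0, -0.0325], [-0.0121, -0.0073, 0.0002, 0, 0, -0.0344], [-0.0124, -0.0081, 0.0002, 0, 0, -0.0361], [-0.0126, -0.0089, 0.0002, 0, 0, -0.0375], [-0.0126, -0.0097, 0.0002, 0, 0, -0.0388], [-0.0126, -0.0104, 0.0002, 0, 0, -0.0398], [-0.0124, -0.0112, 0.0002, 0, 0, -0.0407], [-0.0121, -0.0118, 0.0002, 0, 0, -0.0413], [-0.0118, -0.0125, 0.0002, 0, 0, -0.0417], [-0.0113, -0.013, 0.0002, 0, 0, -0.0419]]

[[-0.0107, -0.0135, 0.0002, 0, 0, -0.0419], [-0.0101, -0.0138, 0.0002, 0, 0, -0.0417], [-0.0094, -0.0141, 0.0002, 0, 0, -0.0413], [-0.0087, -0.0143, 0.0002, 0, 0, -0.0407], [-0.0079, -0.0143, 0.0002, 0, 0, -0.0398], [-0.0072, -0.0142, 0.0002, 0, 0, -0.0388], [-0.0064, -0.014, 0.0002, 0, 0, -0.0375], [-0.0056, -0.0137, 0.0002, 0, 0, -0.0361], [-0.0049, -0.0132, 0.0002, 0, 0, -0.0344], [-0.0042, -0.0127, 0.0002, 0, 0, -0.0325], [-0.0035, -0.012, 0.0002, 0, 0, -0.0304], [-0.0029, -0.0111, 0.0001, 0, 0, -0.0281], [-0.0024, -0.0102, 0.0001, 0, 0, -0.0256], [-0.0019, -0.0092, 0.0001, 0, 0, -0.0228], [-0.0015, -0.008, 0.0001, 0, 0, -0.0199], [-0.0011, -0.0068, 0.0001, 0, 0, -0.0168], [-0.0008, -0.0054, 0.0001, 0, 0, -0.0134], [-0.0005, -0.004, 0.0001, 0, 0, -0.0098], [-0.0003, -0.0025, 0.0, 0, 0, -0.006], [-0.0001, -0.0008, 0.0, 0, 0, -0.0021]]
```

View pics/t5.png

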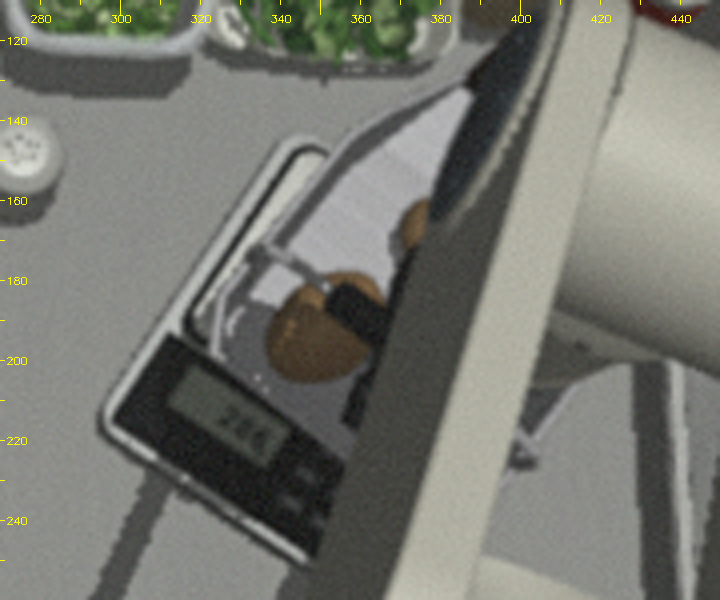

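arm_command([
  [-0.001,-0.0003,0,0,0,-0.002],
  [-0.0023,-0.0008,0,0,0,-0.006],
  [-0.0038,-0.0014,0,0,0,-0.01],
  [-0.0052,-0.0019,0,0,0,-0.0135],
  [-0.0064,-0.0025,0,0,0,-0.017],
  [-0.0076,-0.0031,0,0,0,-0.02],
  [-0.0086,-0.0037,0,0,0,-0.023],
  [-0.0095,-0.0044,0,0,0,-0.0255],
  [-0.0104,-0.0051,0,0,0,-0.028],
  [-0.011,-0.0058,0,0,0,-0.0305],
  [-0.0116,-0.0065,0,0,0,-0.0325],
  [-0.0121,-0.0073,0,0,0,-0.0345],
  [-0.0124,-0.0081,0,0,0,-0.036],
  [-0.0126,-0.0089,0,0,0,-0.0375],
  [-0.0126,-0.0097,0,0,0,-0.039],
  [-0.0126,-0.0104,0,0,0,-0.04],
  [-0.0124,-0.0112,0,0,0,-0.041],
  [-0.0121,-0.0118,0,0,0,-0.0415],
  [-0.0118,-0.0125,0,0,0,-0.042],
  [-0.0113,-0.013,0,0,0,-0.042],
])

```text
clock: 8.02
eef_pos: [417.0, -47.7, 245.1]
tcp_rot: [-3.142, -0.0, -0.103]
contact_force: [-0.2, 0.3, -5.3]
opening: 0.168
```

arm_command([
  [-0.0107,-0.0135,0,0,0,-0.042],
  [-0.0101,-0.0138,0,0,0,-0.0415],
  [-0.0094,-0.0141,0,0,0,-0.041],
  [-0.0087,-0.0143,0,0,0,-0.0405],
  [-0.0079,-0.0143,0,0,0,-0.04],
  [-0.0072,-0.0142,0,0,0,-0.039],
  [-0.0064,-0.014,0,0,0,-0.0375],
  [-0.0056,-0.0137,0,0,0,-0.036],
  [-0.0049,-0.0132,0,0,0,-0.0345],
  [-0.0042,-0.0127,0,0,0,-0.0325],
  [-0.0035,-0.012,0,0,0,-0.0305],
  [-0.0029,-0.0111,0,0,0,-0.028],
  [-0.0024,-0.0102,0,0,0,-0.0255],
  [-0.0019,-0.0092,0,0,0,-0.023],
  [-0.0015,-0.008,0,0,0,-0.02],
  [-0.0011,-0.0068,0,0,0,-0.017],
  [-0.0008,-0.0054,0,0,0,-0.0135],
  [-0.0005,-0.004,0,0,0,-0.01],
  [-0.0003,-0.0025,0,0,0,-0.006],
  [-0.0001,-0.0008,0,0,0,-0.002],
])

```text
clock: 9.68
eef_pos: [295.2, 145.2, 245.1]
tcp_rot: [3.142, -0.0, 0.453]
contact_force: [-0.8, 0.2, -6.3]
opening: 0.172
```

Run:
```python
from h import *
from rig import r
np.set_printoptions(precision=3,suppress=True)
s=r.sense();print(s['clock'],s['eef_pos'],s['tcp_rot'],s['qpos'],s['contact_force'])
F={n:r.grab_frame(n) for n in["scene","top","wrist"]};pickle.dump((F,s),open('F6.pkl','wb'))
cv2.imwrite('pics/a6.png',cv2.resize(np.vstack([np.hstack([F['scene']['image'],F['top']['image']])]),(800,300)))
crop(F['top'],'pics/t6.png',280,120,140,150,4)
cv2.imwrite('pics/w6.png',F['wrist']['image'])
```

```text
9.6833 [295.205 145.203 245.072] [ 3.142 -0.     0.453] [ 0.453 -0.161  2.18  -0.     1.122 -0.001] [-0.783  0.236 -6.34 ]
```

View pics/a6.png

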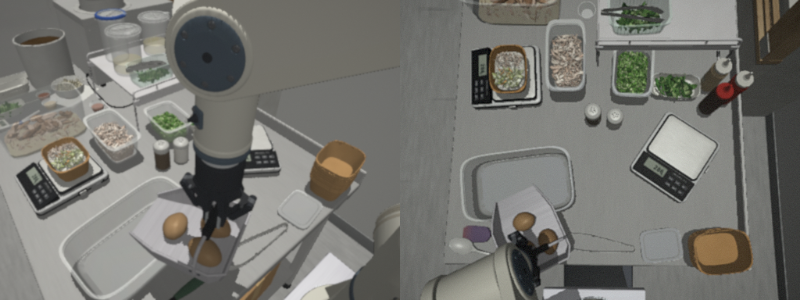

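View pics/t6.png

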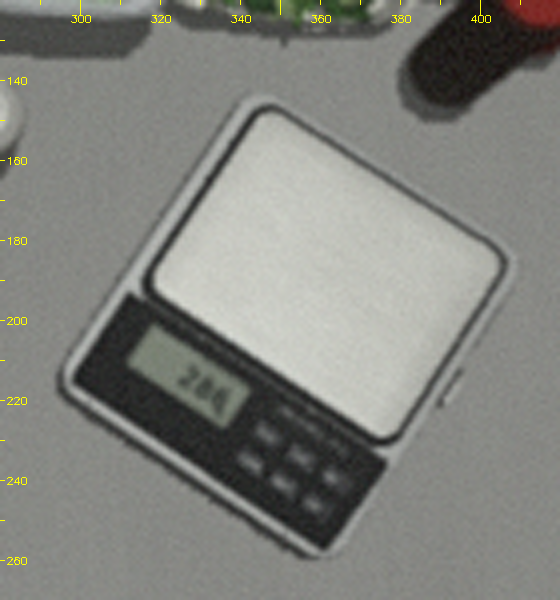

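View pics/w6.png

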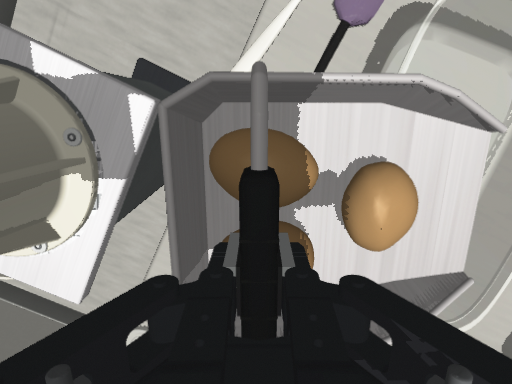

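arm_command([
  [0,0,0.004,0,0,0],
  [0,0,0.008,0,0,0],
  [0,0,0.01,0,0,0],
  [0,0,0.008,0,0,0],
  [0,0,0.005,0,0,0],
  [0.0019,0,-0.0015,0,-0.025,0],
  [0.0019,0,-0.0015,0,-0.025,0],
  [0.002,0,-0.0015,0,-0.025,0],
  [0.002,0,-0.0015,0,-0.025,0],
  [0.0021,0,-0.0015,0,-0.025,0],
  [0.0021,0,-0.0015,0,-0.025,0],
  [0.0022,0,-0.0015,0,-0.025,0],
  [0.0022,0,-0.0015,0,-0.025,0],
  [0,0,0,0,0,0],
])

```text
clock: 11.0
eef_pos: [312.1, 153.1, 220.5]
tcp_rot: [3.142, 0.201, 0.452]
contact_force: [0.3, 0.1, -4.8]
opening: 0.171
```

```bash
cat > look.py <<'E'
import sys
from h import *
from rig import r
np.set_printoptions(precision=3,suppress=True)
s=r.sense();print(s['clock'],s['eef_pos'],s['tcp_rot'],s['qpos'],s['contact_force'])
Rm=rot(s['tcp_rot']);print('spout',s['eef_pos']+Rm@[160,0,69],'tilt',np.arccos(-Rm[2,2]))
F={n:r.grab_frame(n) for n in["scene","wrist"]}
cv2.imwrite(f'pics/{sys.argv[1]}.png',cv2.resize(np.hstack([F['scene']['image'],F['wrist']['image']]),(800,300)))
E
python3 look.py b1
python3 - <<'E'
from h import *
F,s=pickle.load(open('F6.pkl','rb'));T=F['top']
c=[plane(T,p,48) for p in [(345.5,145),(406.5,185.5),(377,230.5),(316,192)]]
print(np.round(c,1),np.mean(c,0))
for a,b in((0,1),(3,2)):
  d=c[a]-c[b];print(np.linalg.norm(d),np.arctan2(-d[0],d[1]))
for a,b in((3,0),(2,1)):
  d=c[b]-c[a];print(np.linalg.norm(d),np.arctan2(d[1],d[0]))
E
```

```text
11.0 [312.119 153.081 220.504] [3.142 0.201 0.452] [ 0.452  0.041  2.073 -0.     1.229 -0.001] [ 0.315  0.079 -4.759]
spout [440.718 215.593 120.927] tilt 0.20115482133128681
[[ 702.  -238.5   48. ]
 [ 599.8 -385.5   48. ]
 [ 488.5 -309.7   48. ]
 [ 582.1 -163.2   48. ]] [ 593.10653102 -274.2018531    48.        ]
178.968581084041 -0.6072788100953449
173.79230097438298 -0.5686084545395551
141.53506164410015 -0.5608159953151958
134.66934682242183 -0.5978664072864996
```

View pics/b1.png

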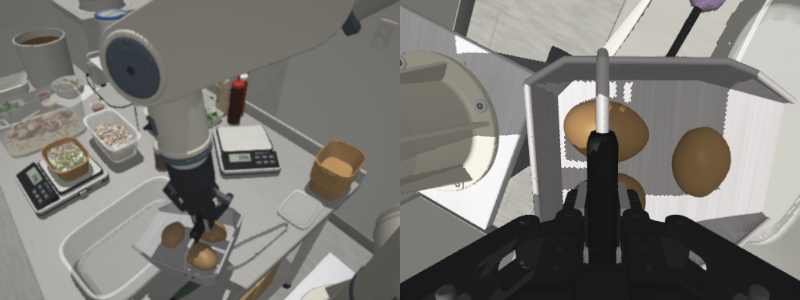

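arm_command([
  [0.0016,0,-0.0027,0,-0.02,0],
  [0.0016,0,-0.0027,0,-0.02,0],
  [0.0016,0,-0.0027,0,-0.02,0],
  [0.0016,0,-0.0027,0,-0.02,0],
  [0.0016,0,-0.0027,0,-0.02,0],
  [0.0016,0,-0.0027,0,-0.02,0],
  [0.0016,0,-0.0027,0,-0.02,0],
  [0.0016,0,-0.0027,0,-0.02,0],
  [0.0016,0,-0.0027,0,-0.02,0],
  [0.0016,0,-0.0027,0,-0.02,0],
])

```text
clock: 11.93
eef_pos: [332.0, 162.8, 242.0]
tcp_rot: [-3.142, 0.402, 0.453]
contact_force: [0.0, -0.2, -5.0]
opening: 0.173
```

```bash
python3 look.py b2
```

```text
11.9333 [331.966 162.783 241.956] [-3.142  0.402  0.453] [ 0.452  0.182  1.906 -0.     1.455 -0.   ] [ 0.02  -0.17  -5.037]
spout [440.123 215.373 115.872] tilt 0.40186247890428
```

View pics/b2.png

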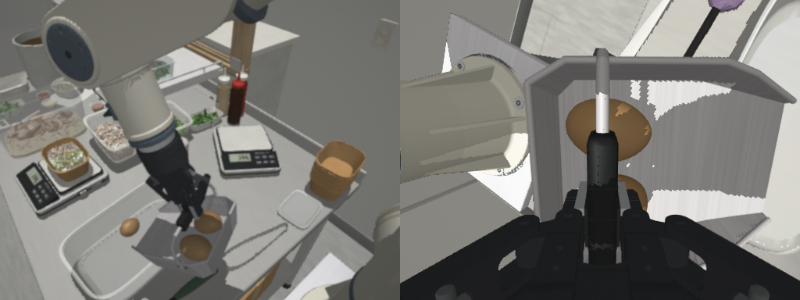

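arm_command([
  [0.0014,0,-0.0032,0,-0.02,0],
  [0.0014,0,-0.0032,0,-0.02,0],
  [0.0014,0,-0.0032,0,-0.02,0],
  [0.0014,0,-0.0032,0,-0.02,0],
  [0.0014,0,-0.0032,0,-0.02,0],
  [0.0014,0,-0.0032,0,-0.02,0],
  [0.0014,0,-0.0032,0,-0.02,0],
  [0.0014,0,-0.0032,0,-0.02,0],
  [0,0,0,0,0,0],
  [0,0,0,0,0,0],
])

```text
clock: 12.87
eef_pos: [351.4, 172.2, 259.4]
tcp_rot: [3.142, 0.56, 0.453]
contact_force: [0.2, -0.5, -2.4]
opening: 0.169
```

```bash
python3 look.py b3
```

```text
12.8667 [351.366 172.198 259.421] [3.142 0.56  0.453] [ 0.452  0.298  1.77  -0.     1.634 -0.   ] [ 0.237 -0.544 -2.363]
spout [440.287 215.423 115.944] tilt 0.5602667736503953
```

View pics/b3.png

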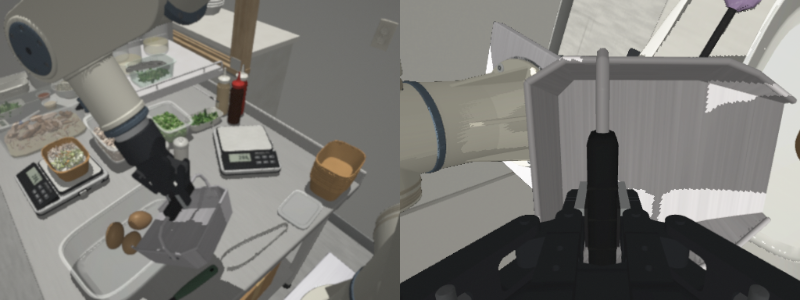

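arm_command([
  [-0.002,0,-0.003,0,0,0],
  [-0.0042,0,-0.0068,0,0,0],
  [-0.0053,0,-0.0085,0,0,0],
  [-0.0053,0,-0.0085,0,0,0],
  [-0.0053,0,-0.0085,0,0,0],
  [-0.0053,0,-0.0085,0,0,0],
  [-0.0053,0,-0.0085,0,0,0],
  [-0.0042,0,-0.0068,0,0,0],
  [0,0,0,0,0.04,0],
  [0,0,0,0,0.05,0],
  [0,0,0,0,0.06,0],
  [0,0,0,0,0.06,0],
  [0,0,0,0,0.06,0],
  [0,0,0,0,0.06,0],
  [0,0,0,0,0.06,0],
  [0,0,0,0,0.06,0],
  [0,0,0,0,0.06,0],
  [0,0,0,0,0.05,0],
  [0,0,0,0,0,0],
])

```text
clock: 14.55
eef_pos: [349.8, 171.4, 329.8]
tcp_rot: [3.142, -0.002, 0.453]
contact_force: [0.2, -0.3, -3.2]
opening: 0.171
```

```bash
python3 look.py b4
python3 - <<'E'
from h import *
from rig import r
s=r.sense()
f=np.array([593,-274.2]);y=-0.60
g=f-55*np.array([np.cos(y),np.sin(y)]);print(g)
plan(s,[(g[0],g[1],245)],y,38)
E
```

```text
14.55 [349.816 171.449 329.821] [ 3.142 -0.002  0.453] [ 0.452 -0.129  1.963 -0.     1.306 -0.001] [ 0.158 -0.333 -3.209]
spout [493.848 241.476 261.176] tilt 0.0022172515146843255
[ 547.60654118 -243.14466396]
[[-0.0, 0.0009, 0.0002, 0, 0, 0.0021], [-0.0, 0.0027, 0.0005, 0, 0, 0.0063], [-0.0, 0.0045, 0.0008, 0, 0, 0.0102], [0.0001, 0.0061, 0.0011, 0, 0, 0.0139], [0.0002, 0.0076, 0.0014, 0, 0, 0.0173], [0.0004, 0.009, 0.0017, 0, 0, 0.0206], [0.0006, 0.0103, 0.0019, 0, 0, 0.0236], [0.001, 0.0114, 0.0021, 0, 0, 0.0263], [0.0014, 0.0125, 0.0023, 0, 0, 0.0288], [0.0019, 0.0135, 0.0025, 0, 0, 0.0312], [0.0025, 0.0143, 0.0027, 0, 0, 0.0332], [0.0031, 0.015, 0.0028, 0, 0, 0.0351], [0.0038, 0.0156, 0.003, 0, 0, 0.0367], [0.0045, 0.016, 0.0031, 0, 0, 0.0381], [0.0053, 0.0163, 0.0032, 0, 0, 0.0392], [0.0061, 0.0164, 0.0032, 0, 0, 0.0401], [0.0068, 0.0165, 0.0033, 0, 0, 0.0408], [0.0076, 0.0163, 0.0033, 0, 0, 0.0413], [0.0083, 0.0161, 0.0033, 0, 0, 0.0415], [0.009, 0.0158, 0.0033, 0, 0, 0.0415]]

[[0.0095, 0.0153, 0.0033, 0, 0, 0.0413], [0.0101, 0.0147, 0.0033, 0, 0, 0.0408], [0.0105, 0.014, 0.0032, 0, 0, 0.0401], [0.0108, 0.0133, 0.0032, 0, 0, 0.0392], [0.0109, 0.0125, 0.0031, 0, 0, 0.0381], [0.011, 0.0116, 0.003, 0, 0, 0.0367], [0.0109, 0.0107, 0.0028, 0, 0, 0.0351], [0.0107, 0.0098, 0.0027, 0, 0, 0.0332], [0.0103, 0.0088, 0.0025, 0, 0, 0.0312], [0.0098, 0.0079, 0.0023, 0, 0, 0.0288], [0.0092, 0.0069, 0.0021, 0, 0, 0.0263], [0.0084, 0.006, 0.0019, 0, 0, 0.0236], [0.0074, 0.0051, 0.0017, 0, 0, 0.0206], [0.0063, 0.0041, 0.0014, 0, 0, 0.0173], [0.0051, 0.0032, 0.0011, 0, 0, 0.0139], [0.0038, 0.0023, 0.0008, 0, 0, 0.0102], [0.0024, 0.0014, 0.0005, 0, 0, 0.0063], [0.0008, 0.0005, 0.0002, 0, 0, 0.0021]]
```

View pics/b4.png

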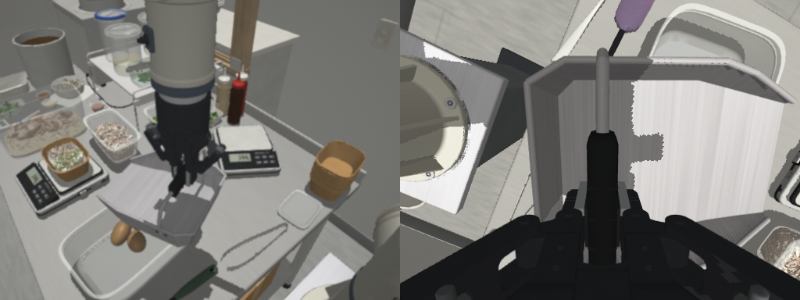

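Run:
```python
from h import *
F,s=pickle.load(open('F6.pkl','rb'));T=F['top']
for p in[(381,140),(385,148),(395,149)]: print(plane(T,p,10))
y=-.6;g=np.array([547.6,-243.1]);X=np.array([np.cos(y),np.sin(y)]);Y=np.array([-X[1],X[0]])
for k in(53,-53): print('spout corner',g+160*X+k*Y)
```

```text
[ 725.55680094 -338.15495459   10.        ]
[ 704.23110106 -347.70635344   10.        ]
[ 701.65066408 -373.22823786   10.        ]
spout corner [ 709.57974948 -289.70000815]
spout corner [ 649.7276473  -377.18558333]
```

arm_command([
  [0,0.001,0.0002,0,0,0.002],
  [0,0.0027,0.0005,0,0,0.0063],
  [0,0.0045,0.0008,0,0,0.01],
  [0.0001,0.0061,0.0011,0,0,0.014],
  [0.0002,0.0076,0.0014,0,0,0.0173],
  [0.0004,0.009,0.0017,0,0,0.0206],
  [0.0006,0.0103,0.0019,0,0,0.0236],
  [0.001,0.0114,0.0021,0,0,0.0263],
  [0.0014,0.0125,0.0023,0,0,0.0288],
  [0.0019,0.0135,0.0025,0,0,0.0312],
  [0.0025,0.0143,0.0027,0,0,0.0332],
  [0.0031,0.015,0.0028,0,0,0.0351],
  [0.0038,0.0156,0.003,0,0,0.0367],
  [0.0045,0.016,0.0031,0,0,0.0381],
  [0.0053,0.0163,0.0032,0,0,0.0392],
  [0.0061,0.0164,0.0032,0,0,0.0401],
  [0.0068,0.0165,0.0033,0,0,0.0408],
  [0.0076,0.0163,0.0033,0,0,0.0413],
  [0.0083,0.0161,0.0033,0,0,0.0415],
  [0.009,0.0158,0.0033,0,0,0.0415],
])

```text
clock: 16.32
eef_pos: [458.0, -53.8, 283.1]
tcp_rot: [3.141, 0.0, -0.119]
contact_force: [0.4, 0.1, -2.7]
opening: 0.166
```

arm_command([
  [0.0095,0.0153,0.0033,0,0,0.0413],
  [0.0101,0.0147,0.0033,0,0,0.0408],
  [0.0105,0.014,0.0032,0,0,0.04],
  [0.0108,0.0133,0.0032,0,0,0.0392],
  [0.0109,0.0125,0.0031,0,0,0.038],
  [0.011,0.0116,0.003,0,0,0.0367],
  [0.0109,0.0107,0.0028,0,0,0.035],
  [0.0107,0.0098,0.0027,0,0,0.0332],
  [0.0103,0.0088,0.0025,0,0,0.0312],
  [0.0098,0.0079,0.0023,0,0,0.0288],
  [0.0092,0.0069,0.0021,0,0,0.0263],
  [0.0084,0.006,0.0019,0,0,0.0236],
  [0.0074,0.0051,0.0017,0,0,0.0206],
  [0.0063,0.0041,0.0014,0,0,0.0173],
  [0.0051,0.0032,0.0011,0,0,0.014],
  [0.0038,0.0023,0.0008,0,0,0.01],
  [0.0024,0.0014,0.0005,0,0,0.0063],
  [0.0008,0.0005,0.0002,0,0,0.002],
  [0,0,0,0,0,0],
])

```text
clock: 17.9
eef_pos: [548.6, -242.9, 244.4]
tcp_rot: [-3.142, 0.0, -0.599]
contact_force: [1.7, 0.5, -1.1]
opening: 0.169
```

```bash
python3 look.py b5
python3 - <<'E'
from h import *
from rig import r
s=r.sense();d=to_tool(s,(547.6,-243.1,140));print(d)
f=r.grab_frame('wrist');cv2.imwrite('pics/w8.png',f['image'])
E
```

```text
17.9 [ 548.552 -242.905  244.408] [-3.142  0.    -0.599] [-0.419  0.302  1.675  0.     1.164  0.18 ] [ 1.672  0.487 -1.051]
spout [ 680.651 -333.163  175.384] tilt 0.0001558475122693848
[-0.00047632  0.00083506  0.10449324]
```

View pics/b5.png

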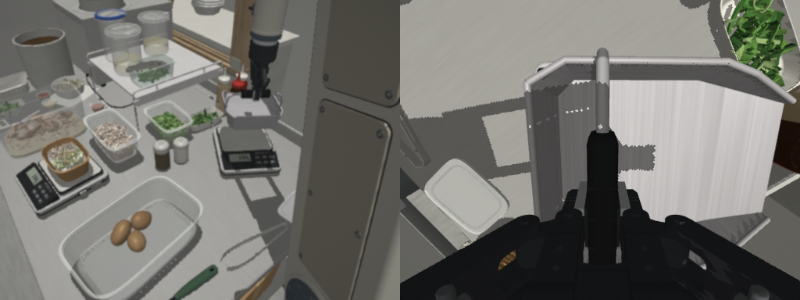

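View pics/w8.png

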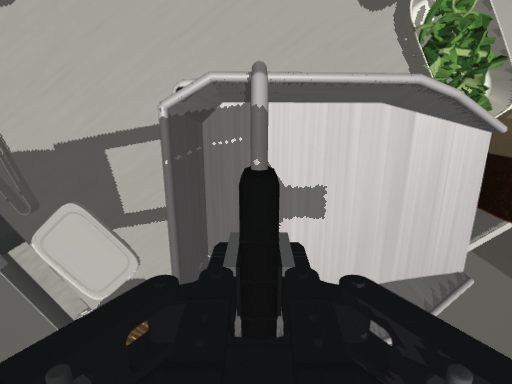

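arm_command([
  [0,0,0.005,0,0,0],
  [0,0,0.01,0,0,0],
  [0,0,0.013,0,0,0],
  [0,0,0.013,0,0,0],
  [0,0,0.013,0,0,0],
  [0,0,0.013,0,0,0],
  [0,0,0.011,0,0,0],
  [0,0,0.009,0,0,0],
  [0,0,0.006,0,0,0],
  [0,0,0.004,0,0,0],
  [0,0,0.002,0,0,0],
  [0,0,0,0,0,0],
])

```text
clock: 19.05
eef_pos: [548.6, -243.0, 145.3]
tcp_rot: [3.142, 0.0, -0.599]
contact_force: [-0.1, -0.7, -2.7]
opening: 0.169
```

arm_command([
  [0,0,0.0015,0,0,0],
  [0,0,0.0015,0,0,0],
  [0,0,0,0,0,0],
])

```text
clock: 19.3
eef_pos: [548.7, -243.0, 142.6]
tcp_rot: [-3.142, -0.0, -0.599]
contact_force: [-0.6, 0.6, -2.6]
opening: 0.171
```

arm_command([
  [0,0,0.001,0,0,0],
  [0,0,0.001,0,0,0],
  [0,0,0.0005,0,0,0],
  [0,0,0,0,0,0],
])

```text
clock: 19.63
eef_pos: [548.5, -242.9, 139.8]
tcp_rot: [3.142, 0.0, -0.599]
contact_force: [-0.2, 0.2, -2.9]
opening: 0.171
```

arm_command([
  [0,0,0.0007,0,0,0],
  [0,0,0.0007,0,0,0],
  [0,0,0,0,0,0],
])

```text
clock: 19.88
eef_pos: [548.6, -243.0, 139.4]
tcp_rot: [-3.142, -0.0, -0.599]
contact_force: [-3.6, 1.4, 6.9]
opening: 0.172
```

arm_command([
  [0,0,0,0,0,0],
  [0,0,0,0,0,0],
  [0,0,0,0,0,0],
  [0,0,0,0,0,0],
  [0,0,0,0,0,0],
  [0,0,0,0,0,0],
  [0,0,0,0,0,0],
  [0,0,0,0,0,0],
], fingers=0.0854)

```text
clock: 20.55
eef_pos: [548.6, -243.0, 138.5]
tcp_rot: [-3.142, 0.0, -0.599]
contact_force: [-0.4, -0.2, 0.5]
opening: 1.001
```

```bash
python3 look.py b6
```

```text
20.55 [ 548.571 -242.966  138.469] [-3.142  0.    -0.599] [-0.419  0.416  1.768  0.     0.957  0.18 ] [-0.449 -0.186  0.47 ]
spout [ 680.678 -333.226   69.46 ] tilt 5.330620034457828e-05
```

View pics/b6.png

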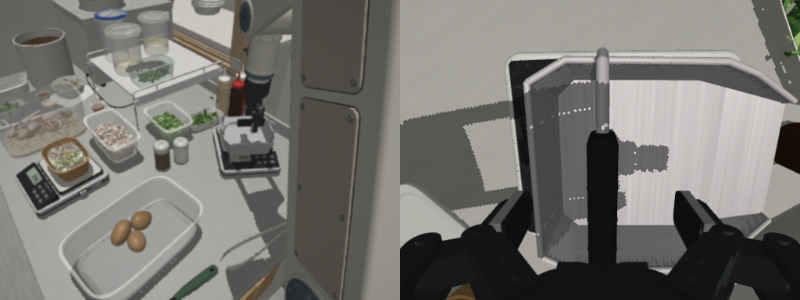

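Released cleanly. I'll go straight up and then back, clear of the view, to check.

arm_command([
  [0,0,-0.006,0,0,0],
  [0,0,-0.012,0,0,0],
  [0,0,-0.02,0,0,0],
  [0,0,-0.022,0,0,0],
  [0,0,-0.022,0,0,0],
  [0,0,-0.022,0,0,0],
  [0,0,-0.022,0,0,0],
  [0,0,-0.022,0,0,0],
  [-0.01,0,-0.02,0,0,0],
  [-0.02,0,-0.01,0,0,0],
  [-0.025,0,0,0,0,0],
  [-0.025,0,0,0,0,0],
  [-0.025,0,0,0,0,0],
  [-0.025,0,0,0,0,0],
  [-0.025,0,0,0,0,0],
  [-0.025,0,0,0,0,0],
  [-0.015,0,0,0,0,0],
  [0,0,0,0,0,0],
])

```text
clock: 22.15
eef_pos: [385.4, -131.7, 317.6]
tcp_rot: [-3.141, -0.001, -0.599]
contact_force: [0.4, -0.0, 0.6]
opening: 0.999
```

```bash
python3 look.py b7
python3 - <<'E'
from h import *
from rig import r
T=r.grab_frame('top');crop(T,'pics/t9.png',280,130,140,140,4);cv2.imwrite('pics/t9f.png',T['image'])
S=r.grab_frame('scene');crop(S,'pics/s9.png',240,110,130,115,5)
pickle.dump((T,S),open('F9.pkl','wb'))
E
```

```text
22.15 [ 385.394 -131.675  317.645] [-3.141 -0.001 -0.599] [-0.333 -0.086  1.952  0.     1.275  0.266] [ 0.427 -0.04   0.574]
spout [ 517.596 -221.87   248.736] tilt 0.0006796417395753722
```

View pics/t9.png

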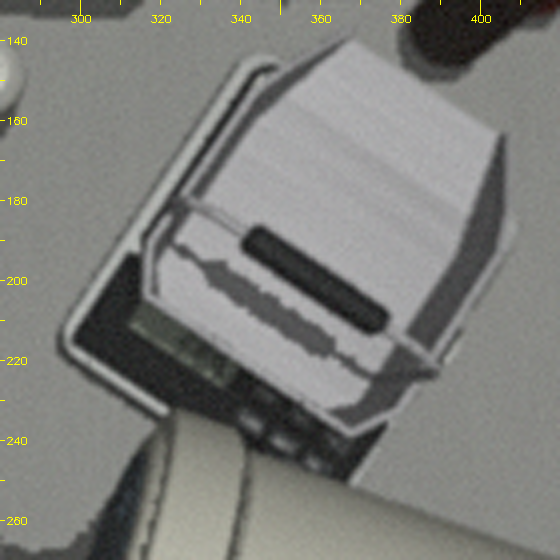

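View pics/t9f.png

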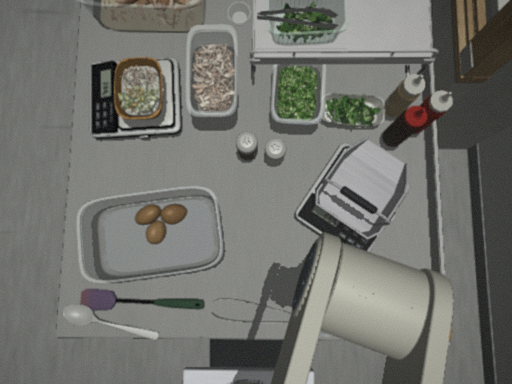

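View pics/s9.png

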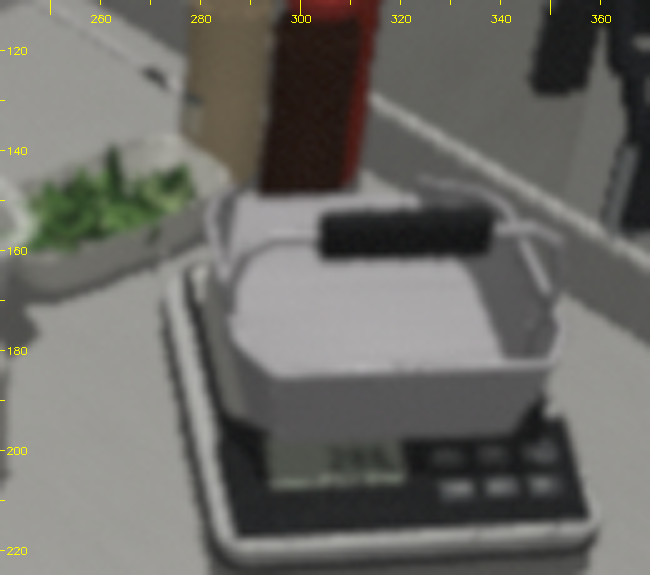

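Run:
```python
from h import *
np.set_printoptions(precision=1,suppress=True)
T,S=pickle.load(open('F9.pkl','rb'))
a=tri([(T,(342.5,189)),(S,(304,157.2))]);b=tri([(T,(375,211)),(S,(338.5,155.5))])
m=(a[0]+b[0])/2;d=a[0]-b[0];y=np.arctan2(-d[0],d[1])
print(a,b,m,y,'foot',m[:2]+55*np.array([np.cos(y),np.sin(y)]))
A=plane(T,(367,140),68);B=plane(T,(405,163),68);d=A-B;print('spout',(A+B)/2,np.linalg.norm(d),np.arctan2(-d[0],d[1]))
for p in[(148,214),(174,213),(156,233)]: print('potato',plane(T,p,30))
# predicted spout at level
g=np.array([548,-243,156.]);y=-.6;Rm=R.from_euler('z',y).as_matrix()
for k in(53,-53): print(proj(T,g+Rm@[160,k,-88]))
```

```text
(array([ 572.8, -208.6,  155.6]), [np.float64(0.9462226976658425), np.float64(0.9462226976658684)]) (array([ 522.8, -278.4,  158.9]), [np.float64(2.5107893581863023), np.float64(2.510789358186435)]) [ 547.8 -243.5  157.3] -0.6208145092612374 foot [ 592.5 -275.5]
spout [ 680.8 -332.4   68. ] 106.82051424922848 -0.5679863267678
potato [526.  256.5  30. ]
potato [529.  191.2  30. ]
potato [478.7 234.2  30. ]
[367.9 139.8]
[404.9 163.8]
```

```bash
python3 -c "
from rig import r
print(r.sign_off())"
```

```text
the job is handed in; nothing more can be done
None
```

I lifted the pan off its scale and tipped all three potatoes into the tub. The tilt was slow, up to 0.56 rad, with the spout about 116–121 mm above the worktop. I then set the empty pan back on the scale, let go and moved the arm clear, and handed the job in at about 22 s of the 61 s allowed. The sign-off gave no verdict.

**Last checks (camera and arm readings):**
- **Pan:** its foot centre measured (592.5, −275.5) mm against (593, −274) mm for the platform centre, so about 1–2 mm off.
- **Pan angle:** three readings of its yaw gave −0.57, −0.62 and −0.60 rad (the last from the tool just before release). The scale's own yaw measured about −0.585 rad, so the pan is well inside the 0.35 rad limit.
- **Pan level:** I did not measure its tilt directly. The spout corners seen from above were within 1 pixel of where a level pan would show them.
- **Potatoes:** all three lay inside the tub in the last picture, and none had moved since the earlier one.
- **Tub and shakers:** the tub stood where it started, and both shakers were upright.
- **Force:** the largest force I read was about 7 N, when the pan touched down on the scale.

The grip bar's height differed by about 3 mm between its two ends in triangulation. It differed by about the same before the grasp, so I take it as pixel-reading error rather than tilt.

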